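Read the serial label in a covered test bay, then bar the bay

ROBOT

A 6-joint arm with a two-finger parallel gripper is mounted at the origin on the work surface. World frame = base frame: x ahead of the robot, y to its left, z up, the work surface at z = 0. Lengths are in m, angles in rad, forces in N, time in s.
With the tool pointing down it reaches from about 0.275 to 0.825 m from the base axis. Payload 5.2 kg.
Tool frame: the origin (TCP) lies on the centre line of the jaws, within the pads' length; the fingertips stand 14 mm ahead of it and the grasp point (between the pads) lies 5 mm behind it; z points along the fingers, x is the direction in which the jaws open and shut, and the axes are right-handed (so a half turn about z gives the same grasp; the last joint's range is limited). The gripper opens to 93 mm and grips with 3 to 60 N. Pads are 15 mm wide; open, the fingers measure 128 mm over their backs; the gripper's body (75 mm by 188 mm) begins 65 mm behind the grasp point.
Start: joints at [-1.494, 0.259, 1.535, -0, 1.348, -0.203], TCP at [0.152, -0.529, 0.233] pointing down, gripper open.
Joint ranges: [-3.14, 3.14], [-0.91, 2.08], [0.19, 2.58], [-1.22, 4.36], [0.22, 2.71], [-3.12, 3.12]. Speed limits (rad/s): [2.57, 2.57, 3.14, 3.14, 3.14, 3.14].

INTERFACE

Orientations are given as a unit quaternion [x, y, z, w].
In Python, from plant import r, vision, hand_in gives the robot as it stands.
- The arm moves only by the shell command python3 -m handwheel 'ROWS' [OPENING] [FORCE]. ROWS is JSON, a list of rows, each a list of 4 numbers: the shift along the tool's x, y, z in cm, then the turn about the tool's z in rad. A call has exactly 5 rows; each row shifts and turns the pose as measured when the row begins, along the tool's axes as they then stand; what a row does not reach is not made up. A row lasts 1/8 s, in which the tool goes at most 62.5 mm and 10.7 degrees, less where a joint would pass 70% of its speed; a pose out of reach is approached as far as the arm can. A call with a gripper value outside its range is refused whole. OPENING is the finger opening in cm, from 0 to 9.3, set as the call begins (- or left out, the last holds). The fingers move at their own pace and stop on an object; FORCE is the grip in N (left out, the last holds). Time passes only in rows, so rows that do not move let the fingers close, or fill a call up. It gives the time, the measured TCP pose, the force and the opening at its end, in the units of the state.
- r.observe(): the state, without advancing time (a new reading comes with each control period).
- vision.grab_frame(name): name is "scene" or "top" or "wrist"; returns the picture (420x560x3 uint8, blue, green, red); there is no depth.
- vision.calibration(name): a dict with "camera_matrix" (3x3 intrinsics, pixels), "eye" and "attitude" of the camera in the world; the wrist camera has in their place "hand_eye" (4x4, takes a point from camera to tool coordinates, whose origin is the TCP and whose axes are the tool frame's). Camera axes: x right, y down, z forward; pixel columns grow to the right and rows downward; lengths in m; the calibration is good to about 2 mm. A picture is of the moment at which its call begins: read the wrist's pose just before it. calibration takes no time and is no camera call.
- hand_in(): hands the job in, once; it reports no verdict.
The state is a dict: "time": time; "joints": joint angles; "joint_velocities": joint speeds; "joint_torque": joint torques, N m; "tcp_pos": TCP position; "orientation": TCP orientation; "ft_force": force on the tool from outside, world axes, zero at the start; "wrist_torque": the same for the moment, N m; "finger_gap": finger opening in m.
Only numpy, scipy, OpenCV 4.12 (cv2) and the standard library are available. Lean on these libraries where they do the work, as an engineer would, in place of code of your own. Each camera call takes 0.05 s, during which the arm holds its last target. There are 200 camera calls.

TASK

Draw the barcode wand out of its charging sleeve by the neck, lay it down and take it again by its thick handle (the bay's cover leaves no room for a gripper near the tip), then reach the tip in under the clear cover and hold it steady for about a second and a half, pointing squarely at the middle of the label on the power supply, about 25 mm short of it. Then lay the wand flat on the bench top, let go of it, and lay the long square aluminium bar across the two notched posts in front of the bay, seated in both notches and sticking out equally on both sides. Do not bump the bay hard with the wand, and leave the other things on the bench where they are.

Things in the scene. Friction and masses are not known exactly. Their poses are not given: they have to be found in the camera images.
- wand: barcode wand, 190 mm long: black square handle 90 x 30 x 30, grey square neck 100 x 20 x 20 on the same axis. Origin: middle of the handle's underside, 15 below the axis; +x along the wand to the tip (handle x = -45 to 45, neck 45 to 145). Balances near x = 20. Starts lying in the sleeve, underside 15 above the bench, only the last 50 to 55 of the neck sticking out
- wand_tip (a point): middle of the reading window at the neck's end, on the wand's axis; it reads along the wand's +x
- wand_handle (a point): centre of the handle, on the wand's axis; 15 above the bench when the wand lies flat on it
- sleeve: charging sleeve fixed to the bench: grey closed-top box 152 long x 46 wide x 57 high, with a tunnel 36 wide x 37 high, floor 15 above the bench, open at one end. Origin: on the bench under the middle of the docked handle; +x points out of the mouth, which is at x = 92
- bay: test bay fixed to the bench: base plate 8 thick (x -65 to 260, y -90 to 90), walls 110 apart, clear cover 75 (underside) to 79 (top) above the bench from the mouth at x = 0 to x = 245. Inside, a steel power supply 97 wide, front face at x = 111. Two notched posts stand before the mouth. Origin: on the bench under the middle of the mouth; +x runs into the bay, y across it
- label (a point): middle of the white barcode label (44 wide x 24 high) on the power supply's front face, 109 mm inside the mouth, 49 above the bench, facing out of the mouth (bay's -x). Same axes as the bay
- bar_rest (a point): where the bar's centre must come, 50 above the bench, midway between two dark posts in front of the mouth (bay x = -40, y = -80 and 80). Each post is 16 wide (y) and 48 deep (x), its notch 32 wide (x), open at the top, floor 40 and cheek tops 62 above the bench. Same axes as the bay
- bar: the long square aluminium bar with black end caps, 200 x 20 x 20, 140 g, x along it. Origin: middle of its underside
- bar_mid (a point): centre of the long bar, 10 above its underside
- short_bar: bystander: off-cut of the same bar, 110 x 20 x 20, lying on the bench; origin under its middle, x along it
- screwdriver: bystander: screwdriver lying on the bench, about 200 long; x along it
- tape: bystander: roll of clear tape lying flat, 90 diameter x 24 high
- heatsink: bystander: finned aluminium heat sink 70 x 50 x 25
- spare_unit: bystander: another steel power supply, 129 x 97 x 38
- parts_bin: bystander: open plastic bin 170 x 110 x 70 with small clips in it

How it is judged:
On the way:
1. the wand is held steady for a second, its tip 10 to 40 mm from the label, its axis square to the label within 0.2 rad and meeting it within 14 mm sideways and 10 mm in height of the middle (x of label in the frame of wand_tip between 0.01 and 0.04 m and y of label in the frame of wand_tip between -0.014 and 0.014 m and z of label in the frame of wand_tip between -0.01 and 0.01 m and angle between the x axis of wand and the x axis of bay, either way round below 0.2 rad and x of wand_tip in the frame of label below -0.008 m and linear speed of wand below 0.03 m/s and angular speed of wand below 0.25 rad/s), for 1 s.
At the end, for the whole second after the job is handed in: The long bar lies at rest in both notches (centre within 8 mm of the rest point along the bay, 15 mm across it, 4 mm in height, along the bay's y within 0.12 rad), and the wand lies flat and at rest on the bench top itself (handle centre 10 to 20 mm above it) (x of bar_mid in the frame of bar_rest between -0.008 and 0.008 m and y of bar_mid in the frame of bar_rest between -0.015 and 0.015 m and z of bar_mid in the frame of bar_rest between -0.004 and 0.004 m and angle between the x axis of bar and the y axis of bay, either way round below 0.12 rad and linear speed of each of bar, wand below 0.02 m/s and height (world z) of wand_handle between 0.01 and 0.02 m and angle between wand's own x axis and vertical between 1.45 and 1.69 rad); the robot touches nothing.
It fails at once if the wand knocks the bay with more than 15 N (contact force between wand and bay above 15 N).
It fails at once if a bystander is moved more than 40 mm (distance of any of short_bar, screwdriver, tape, heatsink, spare_unit, parts_bin from where it was at the start of the episode above 0.04 m).
It also fails if it takes over 72 s, if anything falls off the work surface, if the arm or the gripper's body presses on something with over 40 N, if the wrist force passes 120 N, or if a joint passes its speed limit or range.

## Working session

There is one attempt and no reset: what is moved stays moved. The work goes in short steps, Python scripts to look and compute and a shell command to move; the robot and the scene stay as the last step left them, time stands still between calls to the robot, and variables do not carry over. Pictures are saved under pics/ and viewed, about 8 in all and at most 12, crops included, and the job is handed in when it is done.

```bash
ls; mkdir -p pics
python3 - <<'E'
from plant import r, vision
import cv2
print(r.observe())
for n in("scene","top","wrist"):
    print(n,vision.calibration(n))
    cv2.imwrite(f"pics/{n}0.png",vision.grab_frame(n))
E
```

```text
pics
{'time': 0.0, 'joints': array([-1.49381430e+00,  2.59337696e-01,  1.53607374e+00, -2.38853334e-05,
        1.34797550e+00, -2.02810093e-01]), 'joint_velocities': array([-0.00026881, -0.00033475,  0.00202902,  0.00014287, -0.00082031,
        0.00142756]), 'joint_torque': array([-4.28099293e-04, -4.37307644e+01, -2.84006095e+01,  7.18302350e-02,
        4.15026792e-02, -1.33911312e-04]), 'tcp_pos': array([ 0.15185459, -0.52808707,  0.23182428]), 'orientation': array([ 7.98799075e-01, -6.01597235e-01, -6.01969700e-04, -6.65303071e-04]), 'ft_force': array([-0.56542019,  0.66337925,  0.5361051 ]), 'wrist_torque': array([-0.02598796,  0.00888205,  0.04098459]), 'finger_gap': 0.09323374125439302}
scene {'camera_matrix': array([[420.82962011,   0.        , 276.21096025],
       [  0.        , 420.82962011, 214.27123314],
       [  0.        ,   0.        ,   1.        ]]), 'eye': array([1.29649579, 0.12839131, 0.72172474]), 'attitude': array([ 0.57525757,  0.70647877, -0.31978027, -0.2602058 ])}
top {'camera_matrix': array([[388.60809153,   0.        , 282.84884247],
       [  0.        , 388.60809153, 202.55043429],
       [  0.        ,   0.        ,   1.        ]]), 'eye': array([ 0.51034071, -0.00448816,  0.988799  ]), 'attitude': array([ 0.71489858, -0.69785249,  0.03996294, -0.0180246 ])}
wrist {'camera_matrix': array([[375.34413931,   0.        , 278.6687046 ],
       [  0.        , 375.34413931, 214.30114653],
       [  0.        ,   0.        ,   1.        ]]), 'hand_eye': array([[ 9.99999746e-01, -1.60877196e-04, -6.93675731e-04,
        -7.35914121e-05],
       [ 3.52412817e-04,  9.58292309e-01,  2.85789655e-01,
        -7.91539010e-02],
       [ 6.18767079e-04, -2.85789827e-01,  9.58292122e-01,
        -1.51692465e-01],
       [ 0.00000000e+00,  0.00000000e+00,  0.00000000e+00,
         1.00000000e+00]])}
```

View pics/top0.png

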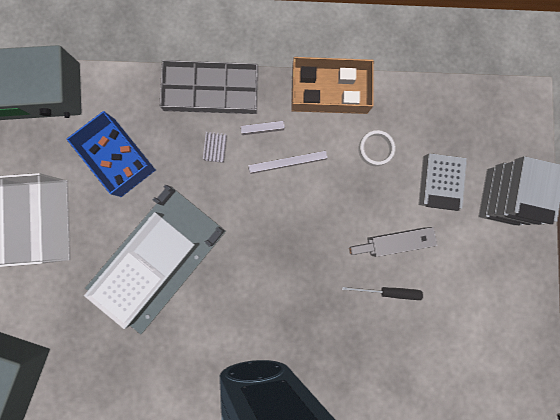

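View pics/scene0.png

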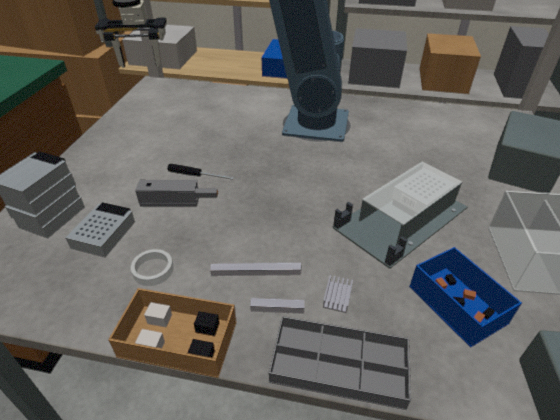

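Top view: sleeve at (372–435, 230–255) with neck tip at (350,250). The bar runs (250,168)–(327,155). The bay has its posts at (163,195) and (215,237), with the mouth facing upper right. Next I'll enlarge crops to get precise pixels.

```bash
cat > h.py <<'E'
import numpy as np, cv2
from scipy.spatial.transform import Rotation as R
from plant import r, vision
def cam(n,obs=None):
    c=vision.calibration(n);K=c["camera_matrix"]
    if n!="wrist": return K,R.from_quat(c["attitude"]).as_matrix(),np.array(c["eye"])
    H=c["hand_eye"];o=obs or r.observe();T=R.from_quat(o["orientation"]).as_matrix()
    return K,T@H[:3,:3],T@H[:3,3]+o["tcp_pos"]
def ray(c,px):
    K,A,e=c;return e,A@np.linalg.solve(K,[px[0],px[1],1.])
def plane(c,px,z):
    e,d=ray(c,px);return e+d*(z-e[2])/d[2]
def tri(obs):   # [(cam,px),...] least squares
    M=np.zeros((3,3));b=np.zeros(3)
    for c,p in obs:
        e,d=ray(c,p);d=d/np.linalg.norm(d);P=np.eye(3)-np.outer(d,d);M+=P;b+=P@e
    return np.linalg.solve(M,b)
def proj(c,X):
    K,A,e=c;p=K@(A.T@(np.asarray(X)-e));return p[:2]/p[2]
E
python3 - <<'E'
import cv2,numpy as np
t=cv2.imread("pics/top0.png");s=cv2.imread("pics/scene0.png")
def crop(im,x,y,w,h,W,H):
    c=cv2.resize(im[y:y+h,x:x+w],(W,H),interpolation=cv2.INTER_CUBIC)
    cv2.putText(c,f"{x},{y}",(3,12),0,.4,(0,0,255),1);return c
# each 400x300 from 100x75*... 
A=crop(t,340,215,100,75,400,300);B=crop(s,120,140,100,75,400,300)
C=crop(t,240,120,100,75,400,300);D=crop(s,205,245,100,75,400,300)
cv2.imwrite("pics/m1.png",np.vstack([np.hstack([A,B]),np.hstack([C,D])]))
A=crop(t,80,180,150,165,400,440);B=crop(s,320,155,150,110,400,293)
B=np.vstack([B,np.zeros((147,400,3),np.uint8)])
cv2.imwrite("pics/m2.png",np.hstack([A,B]))
E
```

```text
(no output)
```

View pics/m1.png

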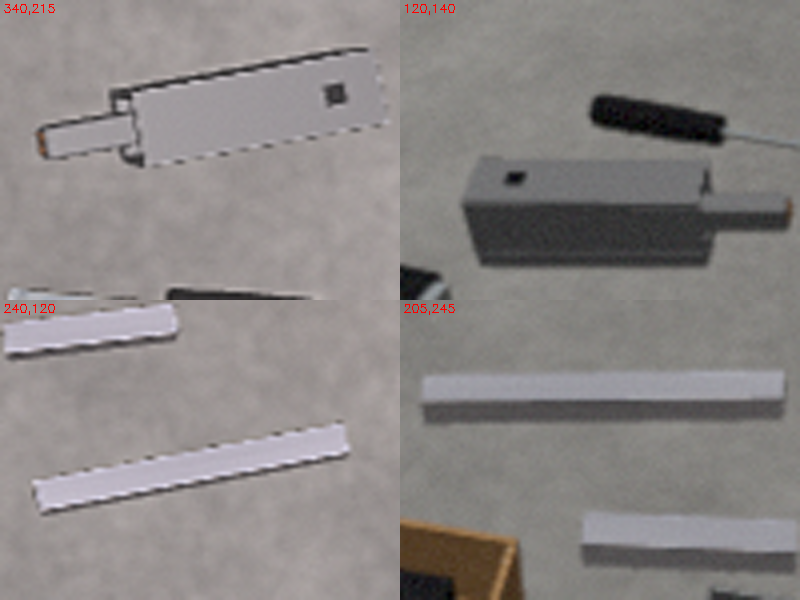

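View pics/m2.png

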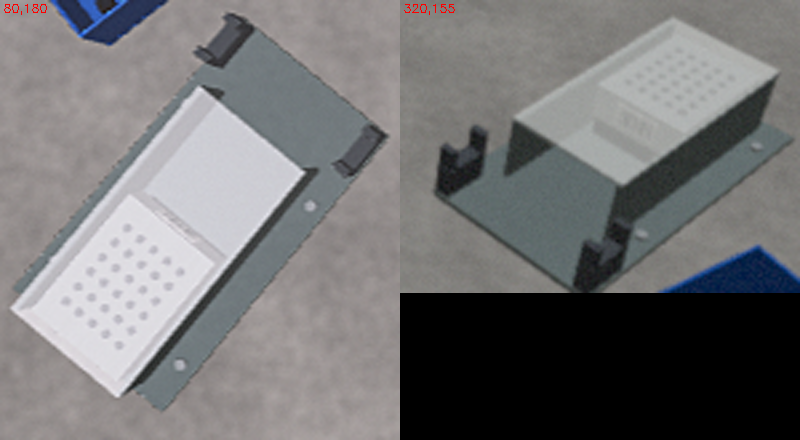

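```bash
cat > m.py <<'E'
from h import *
T=cam("top");S=cam("scene")
f=lambda x0,y0,s,ps:[(x0+(u+.5)/s-.5,y0+(v+.5)/s-.5) for u,v in ps]
def show(n,tp,sp,z):
    print(n)
    for a,b in zip(tp,sp):
        print(" tri",tri([(T,a),(S,b)]).round(4)," T@z",plane(T,a,z)[:2].round(4)," S@z",plane(S,b,z)[:2].round(4))
show("neck tip far/near(top face)",f(340,215,4,[(49,158),(45,129)]),f(120,140,4,[(387,195),(387,211)]),.04)
show("sleeve mouth(low,up in top), rear(low,up)",f(340,215,4,[(142,166),(131,92),(388,123),(370,50)]),f(120,140,4,[(310,160),(318,207),(82,157),(62,203)]),.057)
show("bar L low,L up,R low,R up",f(240,120,4,[(40,212),(34,183),(350,153),(344,124)]),f(205,245,4,[(384,71),(384,99),(22,77),(22,103)]),.02)
show("cover mouthL, mouthR, rearL,rearR",f(80,180,400/150,[(305,173),(200,87),(120,397),(12,308)]),f(320,155,400/150,[(112,120),(222,185),(275,18),(379,70)]),.079)
E
python3 m.py
```

```text
neck tip far/near(top face)
 tri [ 0.4669 -0.2046  0.0396]  T@z [ 0.4669 -0.2043]  S@z [ 0.4674 -0.2047]
 tri [ 0.4841 -0.2005  0.0404]  T@z [ 0.4844 -0.2017]  S@z [ 0.4836 -0.1995]
sleeve mouth(low,up in top), rear(low,up)
 tri [ 0.4642 -0.2567  0.0585]  T@z [ 0.4641 -0.2568]  S@z [ 0.4623 -0.2578]
 tri [ 0.5066 -0.2437  0.0554]  T@z [ 0.5081 -0.25  ]  S@z [ 0.5089 -0.2357]
 tri [ 0.4929 -0.4049  0.0597]  T@z [ 0.493  -0.4065]  S@z [ 0.4897 -0.4066]
 tri [ 0.5371 -0.3972  0.056 ]  T@z [ 0.5368 -0.3959]  S@z [ 0.5381 -0.3975]
bar L low,L up,R low,R up
 tri [0.6635 0.0522 0.0204]  T@z [0.6636 0.0515]  S@z [0.663  0.0528]
 tri [0.6822 0.0559 0.0186]  T@z [0.6819 0.0558]  S@z [0.6834 0.0561]
 tri [ 0.7072 -0.1439  0.0188]  T@z [ 0.7069 -0.1434]  S@z [ 0.7082 -0.1439]
 tri [ 0.7255 -0.1389  0.0188]  T@z [ 0.7254 -0.1393]  S@z [ 0.7264 -0.1379]
cover mouthL, mouthR, rearL,rearR
 tri [0.4828 0.1714 0.0762]  T@z [0.4828 0.1713]  S@z [0.4865 0.1708]
 tri [0.5552 0.2658 0.0788]  T@z [0.5552 0.2651]  S@z [0.5552 0.2664]
 tri [0.2905 0.3213 0.0795]  T@z [0.2907 0.3192]  S@z [0.2886 0.3236]
 tri [0.3636 0.4138 0.0818]  T@z [0.3632 0.4141]  S@z [0.359 0.416]
```

```bash
cat > g.py <<'E'
import sys
from h import *
def go(x,y,z,yawdeg,n=0):
    o=r.observe();p=o["tcp_pos"];M=R.from_quat(o["orientation"]).as_matrix()
    yaw=np.arctan2(M[1,0],M[0,0]);dy=np.radians(yawdeg)-yaw
    dy=(dy+np.pi/2)%np.pi-np.pi/2 if n>=0 else dy
    D=np.array([x,y,z])-p;n=abs(n) or int(np.ceil(max(np.linalg.norm(D)/.055,abs(dy)/.17)/5)*5)
    rows=[];q=R.from_matrix(M)
    for i in range(n):
        s=q.inv().apply(D/n)*100;rows.append([round(float(v),2) for v in s]+[round(-dy/n,3)]);q=q*R.from_euler("z",-dy/n)
    print("t%.2f pos"%o["time"],p.round(4),"yaw %.1f"%np.degrees(yaw),"tilt",M[:2,2].round(4),"gap %.4f"%o["finger_gap"],"F",o["ft_force"].round(1),"j",o["joints"].round(2))
    for i in range(0,n,5):print(rows[i:i+5])
a=[float(v) for v in sys.argv[1:]];go(*a[:4],int(a[4]) if len(a)>4 else 0)
E
python3 g.py .480 -.226 .12 11.1
```

```text
t0.15 pos [ 0.1519 -0.5282  0.232 ] yaw -74.0 tilt [-0.0001  0.0014] gap 0.0924 F [ 0.   0.5 -0.5] j [-1.49  0.26  1.54 -0.    1.35 -0.2 ]
[[-2.0, -3.99, 1.12, np.float64(-0.148)], [-1.38, -4.24, 1.12, np.float64(-0.148)], [-0.74, -4.4, 1.12, np.float64(-0.148)], [-0.08, -4.46, 1.12, np.float64(-0.148)], [0.58, -4.42, 1.12, np.float64(-0.148)]]
[[1.22, -4.29, 1.12, np.float64(-0.148)], [1.85, -4.06, 1.12, np.float64(-0.148)], [2.43, -3.74, 1.12, np.float64(-0.148)], [2.95, -3.34, 1.12, np.float64(-0.148)], [3.41, -2.87, 1.12, np.float64(-0.148)]]
```

```bash
sed -i 's/round(-dy\/n,3)/round(float(-dy)\/n,3)/' g.py
python3 -m handwheel '[[-2,-4,1.1,-0.15],[-1.4,-4.2,1.1,-0.15],[-0.7,-4.4,1.1,-0.15],[-0.1,-4.5,1.1,-0.15],[0.6,-4.4,1.1,-0.15]]' 6
python3 -m handwheel '[[1.2,-4.3,1.1,-0.15],[1.8,-4.1,1.1,-0.15],[2.4,-3.7,1.1,-0.15],[3,-3.3,1.1,-0.15],[3.4,-2.9,1.1,-0.15]]'
python3 g.py .480 -.226 .12 11.1 5
```

```text
time: 0.78
tcp_pos: [0.3165, -0.374, 0.1747]
orientation: [0.966, -0.259, -0.0, -0.0]
ft_force: [0.1, -0.4, -0.1]
finger_gap: 0.0603
time: 1.4
tcp_pos: [0.4786, -0.2105, 0.1174]
orientation: [0.992, 0.125, -0.0, -0.001]
ft_force: [0.3, -0.3, -0.2]
finger_gap: 0.06
t1.40 pos [ 0.4786 -0.2105  0.1174] yaw 14.4 tilt [-0.0006  0.001 ] gap 0.0600 F [ 0.3 -0.3 -0.2] j [-0.63  0.32  1.76  0.    1.07 -0.88]
[[-0.05, 0.31, -0.05, 0.011], [-0.05, 0.31, -0.05, 0.011], [-0.04, 0.31, -0.05, 0.011], [-0.04, 0.31, -0.05, 0.011], [-0.04, 0.31, -0.05, 0.011]]
```

```bash
python3 -m handwheel '[[-0.2,1.5,0.5,0.06],[0,0,2,0],[0,0,2,0],[0,0,2,0],[0,0,1.5,0]]'
python3 g.py .480 -.226 .035 11.1 5
```

```text
time: 2.02
tcp_pos: [0.4815, -0.2268, 0.0347]
orientation: [0.996, 0.093, -0.0, 0.0]
ft_force: [0.4, 0.1, -0.3]
finger_gap: 0.0602
t2.02 pos [ 0.4815 -0.2268  0.0347] yaw 10.6 tilt [-0.0003 -0.0003] gap 0.0602 F [ 0.4  0.1 -0.3] j [-0.65  0.44  1.81 -0.    0.88 -0.84]
[[-0.03, -0.02, -0.01, -0.002], [-0.03, -0.02, -0.01, -0.002], [-0.03, -0.02, -0.01, -0.002], [-0.03, -0.02, -0.01, -0.002], [-0.03, -0.02, -0.01, -0.002]]
```

```bash
python3 -m handwheel '[[-0.1,0,0,0],[0,0,0,0],[0,0,0,0],[0,0,0,0],[0,0,0,0]]' 0 40
python3 -m handwheel '[[0,0,0,0],[0,0,0,0],[0,0,-0.1,0],[0,0,-0.05,0],[0,0,0,0]]'
python3 g.py .4452 -.049 .037 11.1 10
```

```text
time: 2.65
tcp_pos: [0.4805, -0.2286, 0.0358]
orientation: [0.996, 0.091, 0.0, 0.001]
ft_force: [0.5, -0.1, -1.5]
finger_gap: 0.0198
time: 3.28
tcp_pos: [0.4802, -0.2281, 0.0371]
orientation: [0.996, 0.091, -0.0, 0.0]
ft_force: [-0.7, 0.3, -0.8]
finger_gap: 0.0196
t3.27 pos [ 0.4802 -0.2281  0.0371] yaw 10.5 tilt [-0.     -0.0006] gap 0.0196 F [-0.7  0.3 -0.8] j [-0.65  0.44  1.81 -0.    0.89 -0.84]
[[-0.02, -1.82, 0.0, -0.001], [-0.02, -1.82, 0.0, -0.001], [-0.01, -1.82, 0.0, -0.001], [-0.01, -1.82, 0.0, -0.001], [-0.01, -1.82, 0.0, -0.001]]
[[-0.01, -1.82, 0.0, -0.001], [-0.01, -1.82, 0.0, -0.001], [-0.0, -1.82, 0.0, -0.001], [-0.0, -1.82, 0.0, -0.001], [-0.0, -1.82, 0.0, -0.001]]
```

```bash
python3 -m handwheel '[[0,-1,0,0],[0,-1.8,0,0],[0,-1.8,0,0],[0,-1.8,0,0],[0,-1.8,0,0]]'
python3 g.py .4452 -.049 .037 11.1 10
```

```text
time: 3.9
tcp_pos: [0.4637, -0.1418, 0.0369]
orientation: [0.996, 0.091, -0.0, -0.0]
ft_force: [-0.9, 0.0, -1.0]
finger_gap: 0.0198
t3.90 pos [ 0.4637 -0.1418  0.0369] yaw 10.4 tilt [-0.0006  0.0002] gap 0.0198 F [-0.9  0.  -1. ] j [-0.53  0.37  1.93 -0.    0.84 -0.71]
[[-0.01, -0.95, -0.0, -0.001], [-0.01, -0.95, -0.0, -0.001], [-0.01, -0.95, -0.0, -0.001], [-0.01, -0.95, -0.0, -0.001], [-0.01, -0.95, -0.0, -0.001]]
[[-0.01, -0.95, -0.0, -0.001], [-0.01, -0.95, -0.0, -0.001], [-0.01, -0.95, -0.0, -0.001], [-0.01, -0.95, -0.0, -0.001], [-0.0, -0.95, -0.0, -0.001]]
```

```bash
python3 -m handwheel '[[0,-1.8,0,0],[0,-1.8,0,0],[0,-1.8,0,0],[0,-1.8,0,0],[0,-1.8,0,0]]'
python3 g.py .4452 -.049 .037 11.1 5
```

```text
time: 4.53
tcp_pos: [0.4462, -0.0466, 0.0372]
orientation: [0.996, 0.091, 0.0, -0.0]
ft_force: [0.4, 0.6, -1.9]
finger_gap: 0.0197
t4.53 pos [ 0.4462 -0.0466  0.0372] yaw 10.5 tilt [0.0001 0.    ] gap 0.0197 F [ 0.4  0.6 -1.9] j [-0.35  0.32  2.01  0.    0.81 -0.54]
[[-0.03, 0.04, 0.0, -0.002], [-0.03, 0.04, 0.0, -0.002], [-0.03, 0.04, 0.0, -0.002], [-0.03, 0.04, 0.0, -0.002], [-0.03, 0.04, 0.0, -0.002]]
```

```bash
python3 -m handwheel '[[0,0,0.4,0],[0,0,0.4,0],[0,0,0.4,0],[0,0,0.25,0],[0,0,0,0]]'
python3 -m handwheel '[[0,0,0,0],[0,0,0,0],[0,0,0,0],[0,0,0,0],[0,0,0,0]]' 5
python3 -m handwheel '[[0,0,-3,0],[0,0,-4,0],[0,0.5,-5,0],[0,2,-5,0],[0,3,-2,0]]' 7
python3 - <<'E'
from h import *
o=r.observe();print(o["time"],o["tcp_pos"],o["orientation"])
im=vision.grab_frame("wrist");cv2.imwrite("pics/w1.png",im)
a=vision.grab_frame("top");cv2.imwrite("pics/t1.png",a)
b=vision.grab_frame("scene");cv2.imwrite("pics/s1.png",b)
c=lambda im,x,y:cv2.resize(im[y:y+75,x:x+100],(400,300),interpolation=cv2.INTER_CUBIC)
cv2.imwrite("pics/m3.png",np.vstack([np.hstack([c(a,265,210),c(b,180,140)]),np.hstack([cv2.resize(im,(400,300)),np.zeros((300,400,3),np.uint8)])]))
E
```

```text
time: 5.15
tcp_pos: [0.4465, -0.0465, 0.0215]
orientation: [0.996, 0.092, 0.0, 0.0]
ft_force: [-0.1, 0.3, -1.2]
finger_gap: 0.0196
time: 5.78
tcp_pos: [0.4474, -0.0473, 0.0221]
orientation: [0.996, 0.091, 0.001, 0.001]
ft_force: [-0.2, 1.1, 0.5]
finger_gap: 0.0497
time: 6.4
tcp_pos: [0.4552, -0.1, 0.2161]
orientation: [0.996, 0.093, -0.002, -0.001]
ft_force: [-0.1, -0.1, 0.3]
finger_gap: 0.0701
6.4 [ 0.45519696 -0.099974    0.21608636] [ 9.95653928e-01  9.31145995e-02 -1.63124591e-03 -5.16383915e-04]
```

View pics/m3.png

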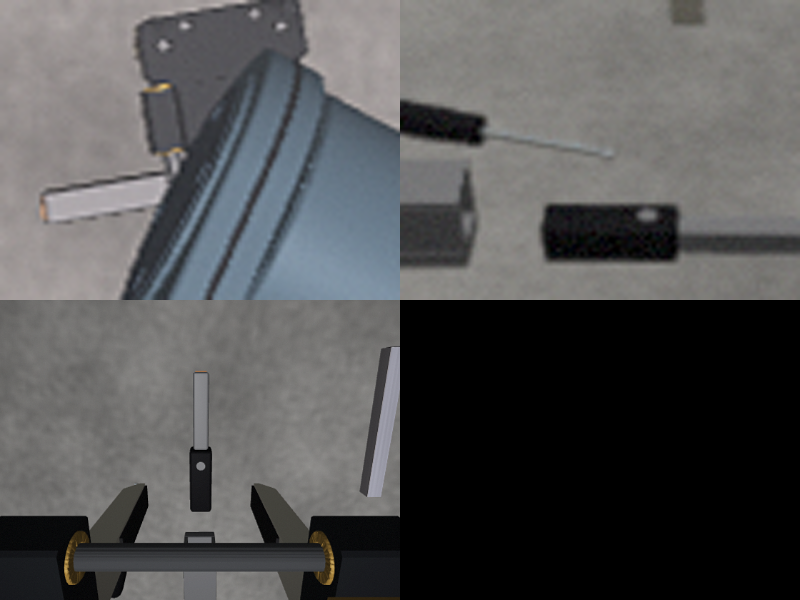

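The wand lies flat, clear of the sleeve. In the wrist picture the tip is at about (281,101) and the handle spans rows 207–296.

```bash
python3 - <<'E'
from h import *
o=dict(tcp_pos=np.array([.4552,-.09997,.21609]),orientation=[ 9.95653928e-01 , 9.31145995e-02 ,-1.63124591e-03, -5.16383915e-04])
w=cam("wrist",o);S=cam("scene")
for p,z in [((281,101.5),.025),((281.5,207),.03),((281.5,296),.03)]:print(plane(w,p,z).round(4))
for p in [(145,205),(277,207),(277,232),(141,230)]:print("scene",plane(S,(180+p[0]/4,140+p[1]/4),.03).round(4))
for a,b in [((280.3,207),(180+69,140+219/4)),((281.5,296),(180+143/4,140+217/4))]:print("tri",tri([(w,a),(S,b)]))
E
python3 g.py .4695 -.164 .1 11
```

```text
[ 0.441  -0.0203  0.025 ]
[ 0.4591 -0.1129  0.03  ]
[ 0.4764 -0.2038  0.03  ]
scene [ 0.4672 -0.2061  0.03  ]
scene [ 0.4515 -0.1197  0.03  ]
scene [ 0.477  -0.1132  0.03  ]
scene [ 0.4929 -0.2006  0.03  ]
tri [ 0.45842    -0.11670253  0.0249156 ]
tri [ 0.47666989 -0.20487212  0.02756457]
t6.55 pos [ 0.4547 -0.1004  0.2136] yaw 10.5 tilt [-0.0057  0.0018] gap 0.0702 F [ 0.5  0.5 -0.2] j [-0.46  0.12  1.75 -0.    1.27 -0.64]
[[0.07, 1.31, 2.27, -0.002], [0.07, 1.31, 2.27, -0.002], [0.07, 1.31, 2.27, -0.002], [0.07, 1.31, 2.27, -0.002], [0.06, 1.31, 2.27, -0.002]]
```

```bash
python3 -m handwheel '[[0.1,1.2,3.5,0],[0.1,1.2,3.5,0],[0,1.2,3.5,0],[0,1.2,2,0],[0,1.2,1,0]]'
python3 g.py .4685 -.161 .019 10.9 5
```

```text
time: 7.18
tcp_pos: [0.4615, -0.152, 0.0687]
orientation: [0.996, 0.092, -0.007, -0.006]
ft_force: [-0.2, -0.5, 0.1]
finger_gap: 0.0702
t7.17 pos [ 0.4615 -0.152   0.0687] yaw 10.6 tilt [-0.0148  0.0101] gap 0.0702 F [-0.2 -0.5  0.1] j [-0.55  0.34  1.88  0.    0.94 -0.73]
[[0.12, 0.22, 0.99, -0.001], [0.12, 0.22, 0.99, -0.001], [0.12, 0.22, 0.99, -0.001], [0.12, 0.22, 0.99, -0.001], [0.12, 0.22, 0.99, -0.001]]
```

```bash
python3 -m handwheel '[[0.2,0.3,1,0],[0.2,0.3,1,0],[0.1,0.3,1,0],[0.1,0.2,1,0],[0,0,0.9,0]]'
python3 g.py .4685 -.161 .019 10.9 5
```

```text
time: 7.8
tcp_pos: [0.4695, -0.1608, 0.0168]
orientation: [0.996, 0.092, -0.007, -0.006]
ft_force: [1.0, 0.0, -0.1]
finger_gap: 0.07
t7.80 pos [ 0.4695 -0.1608  0.0168] yaw 10.6 tilt [-0.0142  0.0103] gap 0.0700 F [ 1.   0.  -0.1] j [-0.56  0.43  1.9   0.    0.83 -0.74]
[[-0.02, -0.0, -0.04, -0.001], [-0.02, -0.0, -0.04, -0.001], [-0.02, -0.0, -0.04, -0.001], [-0.02, -0.0, -0.04, -0.001], [-0.02, -0.0, -0.04, -0.001]]
```

```bash
python3 -m handwheel '[[-0.1,0,-0.2,0],[0,0,0,0],[0,0,0,0],[0,0,0,0],[0,0,0,0]]' 0 40
python3 -m handwheel '[[0,0,0,0],[0,0,0,0],[0,0,-0.5,0],[0,0,-1,0],[0,0,-1,0]]'
python3 g.py .5 0 .14 31.5
```

```text
time: 8.43
tcp_pos: [0.4685, -0.1609, 0.0192]
orientation: [0.996, 0.092, -0.006, -0.006]
ft_force: [-0.1, -0.4, -1.2]
finger_gap: 0.0296
time: 9.05
tcp_pos: [0.4682, -0.1608, 0.045]
orientation: [0.996, 0.092, -0.007, -0.006]
ft_force: [0.9, 0.3, -0.3]
finger_gap: 0.0299
t9.05 pos [ 0.4682 -0.1608  0.045 ] yaw 10.6 tilt [-0.0157  0.0112] gap 0.0299 F [ 0.9  0.3 -0.3] j [-0.56  0.39  1.88  0.    0.89 -0.74]
[[1.19, -3.07, -1.87, -0.073], [1.41, -2.97, -1.87, -0.073], [1.62, -2.86, -1.87, -0.073], [1.83, -2.74, -1.87, -0.073], [2.02, -2.6, -1.87, -0.073]]
```

```bash
python3 g.py .670 .1015 .12 52.3 10
```

```text
t9.05 pos [ 0.4682 -0.1608  0.045 ] yaw 10.6 tilt [-0.0157  0.0112] gap 0.0299 F [ 0.9  0.3 -0.3] j [-0.56  0.39  1.88  0.    0.89 -0.74]
[[2.46, -2.22, -0.75, -0.073], [2.61, -2.03, -0.75, -0.073], [2.75, -1.84, -0.75, -0.073], [2.88, -1.63, -0.75, -0.073], [2.99, -1.42, -0.75, -0.073]]
[[3.08, -1.2, -0.75, -0.073], [3.16, -0.97, -0.75, -0.073], [3.23, -0.74, -0.75, -0.073], [3.27, -0.5, -0.75, -0.073], [3.3, -0.26, -0.75, -0.073]]
```

```bash
python3 -m handwheel '[[1.2,-1.1,-1.5,-0.07],[2.6,-2,-1.5,-0.07],[2.8,-1.8,-1.5,-0.07],[2.9,-1.6,-1,-0.07],[3,-1.4,-0.8,-0.07]]'
python3 -m handwheel '[[3.1,-1.2,-0.5,-0.07],[3.2,-1,-0.5,-0.07],[3.2,-0.7,-0.2,-0.07],[3,-0.5,-0.2,-0.07],[2,-0.2,0,-0.07]]'
python3 g.py .670 .1015 .055 52.3 5
```

```text
time: 9.68
tcp_pos: [0.5632, -0.0435, 0.1146]
orientation: [0.964, 0.267, -0.004, -0.006]
ft_force: [-0.2, -0.2, -1.3]
finger_gap: 0.0294
time: 10.3
tcp_pos: [0.6587, 0.0805, 0.1348]
orientation: [0.899, 0.437, -0.001, -0.005]
ft_force: [-1.5, 0.1, -0.6]
finger_gap: 0.0298
t10.30 pos [0.6587 0.0805 0.1348] yaw 51.8 tilt [-0.0062  0.0084] gap 0.0298 F [-1.5  0.1 -0.6] j [-0.05  0.53  1.36  0.01  1.25 -0.96]
[[0.47, -0.06, 1.6, -0.002], [0.47, -0.06, 1.6, -0.002], [0.47, -0.06, 1.6, -0.002], [0.47, -0.06, 1.6, -0.002], [0.47, -0.06, 1.6, -0.002]]
```

```bash
python3 -m handwheel '[[0.5,-0.1,1.6,0],[0.5,-0.1,1.6,0],[0.5,-0.1,1.6,0],[0.5,-0.1,1.6,-0.01],[0.3,0,1.5,0]]'
python3 -m handwheel '[[0,0,0,0],[0,0,0,0],[0,0,0,0],[0,0,0,0],[0,0,0,0]]'
python3 g.py .670 .1015 .053 52.3 5
python3 - <<'E'
from h import *
o=r.observe();print(o["time"],o["tcp_pos"],o["orientation"])
im=vision.grab_frame("wrist");cv2.imwrite("pics/w2.png",im)
a=vision.grab_frame("top");cv2.imwrite("pics/t2.png",a)
b=vision.grab_frame("scene");cv2.imwrite("pics/s2.png",b)
c=lambda im,x,y:cv2.resize(im[y:y+75,x:x+100],(400,300),interpolation=cv2.INTER_CUBIC)
cv2.imwrite("pics/m4.png",np.vstack([np.hstack([c(a,145,165),c(b,320,180)]),np.hstack([cv2.resize(im,(400,300)),c(im,220,0) if 0 else cv2.resize(im[0:150,180:380],(400,300))])]))
E
```

```text
time: 10.92
tcp_pos: [0.6685, 0.102, 0.0511]
orientation: [0.898, 0.44, -0.002, -0.005]
ft_force: [0.1, -0.1, -1.6]
finger_gap: 0.0296
time: 11.55
tcp_pos: [0.6687, 0.1015, 0.051]
orientation: [0.898, 0.44, -0.002, -0.005]
ft_force: [0.1, 0.7, -1.3]
finger_gap: 0.0299
t11.55 pos [0.6687 0.1015 0.051 ] yaw 52.2 tilt [-0.0075  0.0076] gap 0.0299 F [ 0.1  0.7 -1.3] j [-0.02  0.64  1.41  0.01  1.11 -0.93]
[[0.02, 0.02, -0.04, -0.0], [0.02, 0.02, -0.04, -0.0], [0.02, 0.02, -0.04, -0.0], [0.02, 0.02, -0.04, -0.0], [0.02, 0.02, -0.04, -0.0]]
11.55 [0.66868103 0.10145807 0.05095234] [ 0.89802164  0.43991895 -0.00168021 -0.00506129]
```

View pics/m4.png

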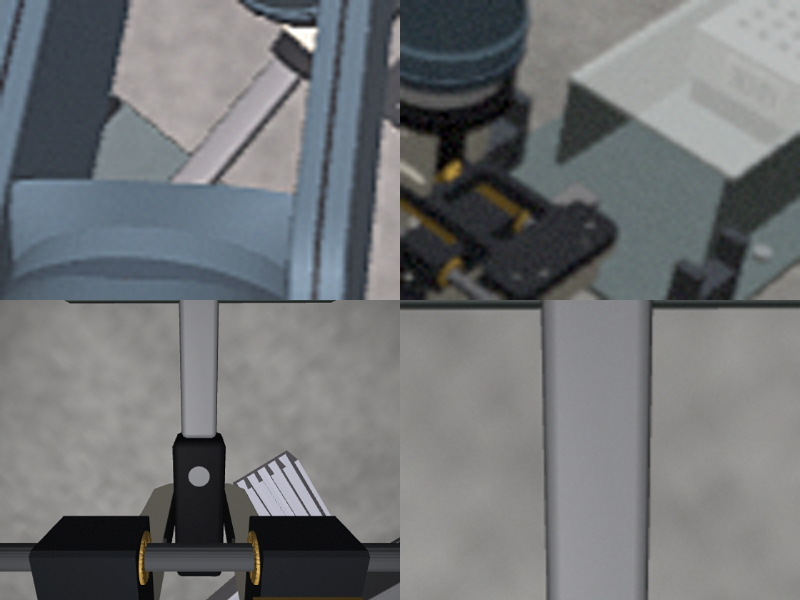

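```bash
python3 - <<'E'
from h import *
w=cam("wrist",dict(tcp_pos=np.array([0.66868103,0.10145807,0.05095234]),orientation=[ 0.89802164,0.43991895,-0.00168021,-0.00506129]))
u=np.array([-.791,.6115])
def b(p):d=p[:2]-[.519,.2183];return (d@u).round(4),(d@[-u[1],u[0]]).round(4)
for n,p,z in [("hfront",(278.5,190),.062),("neck r150",(279.25,150),.057),("neck r0",(278.25,0),.057),("edgeL",(200,2),.008),("edgeR",(360,3.3),.008)]:
    X=plane(w,p,z);print(n,X.round(4),"bay",b(X))
# widths for flat neck
for row,z in[(0,.057),(150,.057)]:
    X=plane(w,(279,row),z);v=np.array([u[1],-u[0],0])*.01
    print(row,"expected width",np.linalg.norm(proj(w,X+v)-proj(w,X-v)).round(1))
g=lambda p:plane(cam("top"),p,0.008)
s=lambda q:(80+q[0]*.375,180+q[1]*.375)
for q in[(258,28),(387,135),(162,410)]:print("plate",b(g(s(q))))
E
python3 g.py .5673 .181 .053 52.3 10
```

```text
hfront [0.6308 0.1303 0.062 ] bay (np.float64(-0.1423), np.float64(0.0012))
neck r150 [0.6194 0.1396 0.057 ] bay (np.float64(-0.1275), np.float64(0.0009))
neck r0 [0.5782 0.1711 0.057 ] bay (np.float64(-0.0757), np.float64(0.0011))
edgeL [0.547  0.1492 0.008 ] bay (np.float64(-0.0644), np.float64(0.0376))
edgeR [0.5932 0.2078 0.008 ] bay (np.float64(-0.0651), np.float64(-0.0371))
0 expected width 57.3
150 expected width 51.7
plate (np.float64(-0.0664), np.float64(-0.071))
plate (np.float64(-0.0653), np.float64(0.0876))
plate (np.float64(0.2566), np.float64(0.0887))
t11.70 pos [0.6685 0.1015 0.0507] yaw 52.2 tilt [-0.008   0.0076] gap 0.0298 F [-0.  -1.  -1.8] j [-0.02  0.64  1.41  0.01  1.11 -0.93]
[[0.01, -1.29, -0.01, -0.0], [0.01, -1.29, -0.01, -0.0], [0.01, -1.29, -0.01, -0.0], [0.01, -1.29, -0.01, -0.0], [0.01, -1.29, -0.01, -0.0]]
[[0.01, -1.29, -0.01, -0.0], [0.01, -1.29, -0.01, -0.0], [0.01, -1.29, -0.01, -0.0], [0.01, -1.29, -0.01, -0.0], [0.01, -1.29, -0.01, -0.0]]
```

```bash
python3 -m handwheel '[[0,-1.2,-0.1,0],[0,-1.2,-0.1,0],[0,-1.2,0,0],[0,-1.2,0,0],[0,-1.2,0,0]]'
python3 -m handwheel '[[0,-1.2,0,0],[0,-1.2,0,0],[0,-1,0,0],[0,-0.6,0,0],[0,0,0,0]]'
python3 g.py .5673 .181 .053 52.3 5
python3 - <<'E'
from h import *
o=r.observe();print(o["time"],o["tcp_pos"],o["orientation"])
im=vision.grab_frame("wrist");cv2.imwrite("pics/w3.png",im)
a=vision.grab_frame("top");cv2.imwrite("pics/t3.png",a)
b=vision.grab_frame("scene");cv2.imwrite("pics/s3.png",b)
c=lambda im,x,y:cv2.resize(im[y:y+75,x:x+100],(400,300),interpolation=cv2.INTER_CUBIC)
cv2.imwrite("pics/m5.png",np.vstack([np.hstack([c(a,110,205),c(b,345,160)]),np.hstack([cv2.resize(im,(400,300)),cv2.resize(im[0:150,180:380],(400,300))])]))
E
```

```text
time: 12.32
tcp_pos: [0.6175, 0.1409, 0.0536]
orientation: [0.898, 0.44, -0.002, -0.005]
ft_force: [0.7, -0.1, -1.1]
finger_gap: 0.0293
time: 12.95
tcp_pos: [0.5828, 0.1681, 0.0543]
orientation: [0.898, 0.441, -0.002, -0.005]
ft_force: [0.8, -0.3, -1.3]
finger_gap: 0.0297
t12.95 pos [0.5828 0.1681 0.0543] yaw 52.3 tilt [-0.0084  0.0079] gap 0.0297 F [ 0.8 -0.3 -1.3] j [ 0.09  0.53  1.6   0.01  1.02 -0.83]
[[0.01, -0.4, 0.03, -0.0], [0.01, -0.4, 0.03, -0.0], [0.01, -0.4, 0.03, -0.0], [0.01, -0.4, 0.03, -0.0], [0.01, -0.4, 0.03, -0.0]]
12.95 [0.58280582 0.16806414 0.05427092] [ 0.89772257  0.44052373 -0.00201416 -0.00538335]
```

View pics/m5.png

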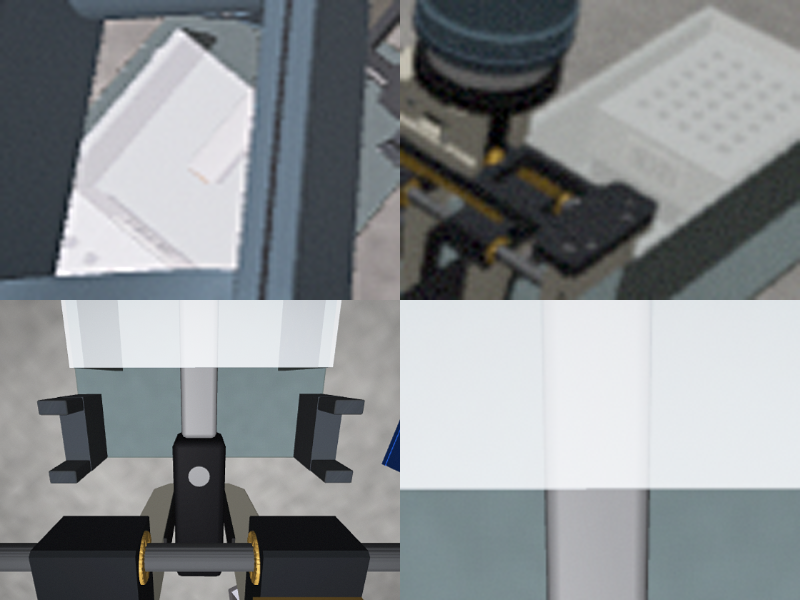

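Run:
```python
from h import *
w=cam("wrist",dict(tcp_pos=np.array([0.66868103,0.10145807,0.05095234]),orientation=[ 0.89802164,0.43991895,-0.00168021,-0.00506129]))
im=cv2.cvtColor(cv2.imread("pics/w2.png"),cv2.COLOR_BGR2GRAY).astype(float)
u=np.array([-.791,.6115,0]);v=np.array([u[1],-u[0],0])*.01
L=[]
for row in range(10,180,8):
    p=im[row-3:row+4,230:330].mean(0);up=np.interp(np.arange(0,99,.1),np.arange(100),p)
    g=np.gradient(p);
    # outermost transition: level crossings of dark line
    l=np.argmin(p[10:50])+10;rr=np.argmin(p[50:90])+50
    sub=lambda k:k+.5*(p[k-1]-p[k+1])/(p[k-1]-2*p[k]+p[k+1]+1e-9)
    W=sub(rr)-sub(l)
    X=plane(w,(279,row),.057);E=np.linalg.norm(proj(w,X+v)-proj(w,X-v))
    L.append((row,W,E,W/E,(sub(l)+sub(rr))/2+230))
print(np.round(L,3))
T=cam("top")
o=np.array([0.58280582,0.16806414,0.05427092]);tip=o+u*.1475-[0,0,.004]
for dz in(-.01,0,.01):print(dz,proj(T,tip+[0,0,dz+.01]).round(1),proj(T,tip+[0,0,dz]).round(1))
```

```text
[[ 10.     53.706  56.926   0.943 277.921]
 [ 18.     53.531  56.626   0.945 277.993]
 [ 26.     53.255  56.326   0.945 277.998]
 [ 34.     53.172  56.027   0.949 278.033]
 [ 42.     52.4    55.727   0.94  277.943]
 [ 50.     52.134  55.427   0.941 278.018]
 [ 58.     51.904  55.128   0.942 277.948]
 [ 66.     51.718  54.828   0.943 278.014]
 [ 74.     51.558  54.528   0.946 278.007]
 [ 82.     51.439  54.229   0.949 278.038]
 [ 90.     51.192  53.929   0.949 278.081]
 [ 98.     50.789  53.629   0.947 278.155]
 [106.     50.278  53.33    0.943 278.101]
 [114.     49.883  53.03    0.941 278.059]
 [122.     49.717  52.73    0.943 278.056]
 [130.     49.474  52.431   0.944 278.078]
 [138.     49.285  52.131   0.945 278.138]
 [146.     48.966  51.831   0.945 278.212]
 [154.     48.661  51.532   0.944 278.317]
 [162.     48.164  51.232   0.94  278.164]
 [170.     48.023  50.932   0.943 278.19 ]
 [178.     47.581  50.633   0.94  278.139]]
-0.01 [159.3 250.5] [160.5 250.3]
0 [158.1 250.7] [159.3 250.5]
0.01 [156.9 250.8] [158.1 250.7]
```

```bash
python3 -m handwheel '[[0,-0.5,0.1,0],[0,-0.5,0,0],[0,-0.4,0,0],[0,-0.3,0,0],[0,0,0,0]]'
for i in 1 2 3 4; do python3 -m handwheel '[[0,0,0,0],[0,0,0,0],[0,0,0,0],[0,0,0,0],[0,0,0,0]]' | head -2; done
python3 - <<'E'
from h import *
a=vision.grab_frame("top");cv2.imwrite("pics/t4.png",a)
im=vision.grab_frame("wrist");cv2.imwrite("pics/w4.png",im)
c=cv2.resize(a[220:290,110:180],(420,420),interpolation=cv2.INTER_CUBIC)
cv2.imwrite("pics/m6.png",c)
o=r.observe();p=o["tcp_pos"];d=p[:2]-[.519,.2183];u=np.array([-.791,.6115]);print("tip bay",d@u+.1475,d@[-u[1],u[0]],p[2]-.0042)
E
python3 g.py .68 .1 .06 52.3 10
```

```text
time: 13.72
tcp_pos: [0.5694, 0.1782, 0.0532]
orientation: [0.898, 0.44, -0.002, -0.005]
ft_force: [0.3, -0.5, -1.2]
finger_gap: 0.0296
time: 14.35
tcp_pos: [0.5698, 0.178, 0.0533]
time: 14.98
tcp_pos: [0.5699, 0.178, 0.0533]
time: 15.6
tcp_pos: [0.5699, 0.178, 0.0533]
time: 16.23
tcp_pos: [0.5699, 0.178, 0.0533]
tip bay 0.08260978066024988 0.0007487522425485629 0.04912008492485708
t16.32 pos [0.5699 0.178  0.0533] yaw 52.2 tilt [-0.0075  0.0078] gap 0.0297 F [ 0.4 -0.3 -1.2] j [ 0.11  0.51  1.63  0.01  1.01 -0.81]
[[0.06, 1.35, -0.08, -0.0], [0.06, 1.35, -0.08, -0.0], [0.06, 1.35, -0.08, -0.0], [0.06, 1.35, -0.08, -0.0], [0.06, 1.35, -0.08, -0.0]]
[[0.06, 1.35, -0.08, -0.0], [0.06, 1.35, -0.08, -0.0], [0.06, 1.35, -0.08, -0.0], [0.06, 1.35, -0.08, -0.0], [0.06, 1.35, -0.08, -0.0]]
```

View pics/m6.png

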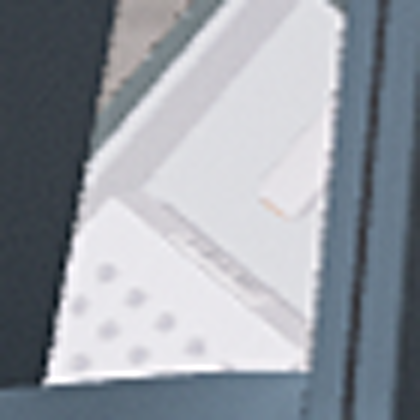

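Run:
```python
from h import *
T=cam("top")
f=lambda u,v:(110+(u+.5)/6-.5,220+(v+.5)/6-.5)
O=np.array([.519,.2183]);u=np.array([-.791,.6115])
def b(p):d=p[:2]-O;return (d@u).round(4),(d@[-u[1],u[0]]).round(4)
print("label pred px",[((p+.5-[110,220])*6).round(0) for p in [proj(T,[.4328,.285,.049]),proj(T,[.4328,.285,.061])]])
print("tip corner L top",b(plane(T,f(261,200),.059)),"R",b(plane(T,f(300,215),.059)))
for q in[(160,205),(190,235),(260,290)]:print(b(plane(T,f(*q),.06)))
```

```text
label pred px [array([227., 269.]), array([218., 272.])]
tip corner L top (np.float64(0.0778), np.float64(-0.0052)) R (np.float64(0.0728), np.float64(0.0104))
(np.float64(0.1037), np.float64(-0.0341))
(np.float64(0.1052), np.float64(-0.0175))
(np.float64(0.1044), np.float64(0.0174))
```

```bash
python3 -m handwheel '[[0,0.8,0,0],[0,1.4,0,0],[0,1.4,0,0],[0,1.4,0,0],[0,1.4,0,0]]'
python3 -m handwheel '[[0,1.4,0,0],[0,1.4,0,0],[0,1.4,-0.2,0],[0,1.4,-1,0],[0,1.2,-2,0]]'
python3 -m handwheel '[[0,0,-2,0],[0,0,-2,0],[0,0,-2,0],[0,0,-0.5,0],[0,0,0,0]]'
python3 g.py .48 -.03 .12 52.3 10
```

```text
time: 16.95
tcp_pos: [0.6241, 0.1359, 0.0526]
orientation: [0.898, 0.44, -0.001, -0.005]
ft_force: [0.2, -0.4, -1.5]
finger_gap: 0.0297
time: 17.58
tcp_pos: [0.6807, 0.0903, 0.0823]
orientation: [0.898, 0.439, -0.003, -0.006]
ft_force: [0.2, -0.4, -1.0]
finger_gap: 0.0295
time: 18.2
tcp_pos: [0.6845, 0.0873, 0.1507]
orientation: [0.899, 0.439, -0.002, -0.005]
ft_force: [-1.4, 0.2, -1.2]
finger_gap: 0.0294
t18.20 pos [0.6845 0.0873 0.1507] yaw 52.1 tilt [-0.0085  0.0074] gap 0.0294 F [-1.4  0.2 -1.2] j [-0.04  0.57  1.26  0.01  1.32 -0.95]
[[-2.18, -0.89, 0.32, -0.0], [-2.18, -0.89, 0.32, -0.0], [-2.18, -0.89, 0.32, -0.0], [-2.18, -0.89, 0.32, -0.0], [-2.18, -0.89, 0.32, -0.0]]
[[-2.18, -0.89, 0.32, -0.0], [-2.18, -0.89, 0.32, -0.0], [-2.18, -0.89, 0.32, -0.0], [-2.18, -0.9, 0.32, -0.0], [-2.18, -0.9, 0.32, -0.0]]
```

```bash
python3 -m handwheel '[[-1.2,-0.5,0,0],[-2.2,-0.9,0,0],[-2.2,-0.9,0.2,0],[-2.2,-0.9,0.2,0],[-2.2,-0.9,0.2,0]]'
python3 -m handwheel '[[-2.2,-0.9,0.5,0],[-2.2,-0.9,0.5,0],[-2.2,-0.9,0.5,0],[-2,-0.8,1,0],[-1,-0.4,1,0]]'
python3 -m handwheel '[[0,0,2,0],[0,0,2,0],[0,0,2,0],[0,0,1,0],[0,0,0,0]]'
python3 g.py .48 -.03 .020 52.3 5
```

```text
time: 18.82
tcp_pos: [0.5831, 0.0318, 0.1397]
orientation: [0.898, 0.44, -0.006, -0.007]
ft_force: [-0.0, -0.5, -1.8]
finger_gap: 0.0298
time: 19.45
tcp_pos: [0.4822, -0.0219, 0.102]
orientation: [0.898, 0.439, -0.01, -0.009]
ft_force: [-0.1, 0.3, -2.3]
finger_gap: 0.0296
time: 20.08
tcp_pos: [0.4774, -0.0215, 0.0279]
orientation: [0.898, 0.439, -0.01, -0.01]
ft_force: [0.8, 0.2, -0.3]
finger_gap: 0.0299
t20.07 pos [ 0.4774 -0.0215  0.0279] yaw 52.1 tilt [-0.0278  0.0093] gap 0.0299 F [ 0.8  0.2 -0.3] j [-0.28  0.39  1.93  0.    0.85 -1.19]
[[-0.1, 0.15, 0.15, -0.001], [-0.1, 0.15, 0.15, -0.001], [-0.1, 0.15, 0.15, -0.001], [-0.1, 0.15, 0.15, -0.001], [-0.1, 0.15, 0.15, -0.001]]
```

```bash
python3 -m handwheel '[[0,0,0.3,0],[0,0,0.3,0],[0,0,0.15,0],[0,0,0,0],[0,0,0,0]]'
python3 -m handwheel '[[0,0,0,0],[0,0,0,0],[0,0,0,0],[0,0,0,0],[0,0,0,0]]' 5
python3 -m handwheel '[[0,0,-2,0],[0,0,-3,0],[0,0,-3,0],[0,0,-2,0],[0,0,-1,0]]' 6
python3 g.py .6947 -.0437 .12 12.5 10
```

```text
time: 20.7
tcp_pos: [0.4788, -0.0217, 0.0216]
orientation: [0.898, 0.439, -0.009, -0.009]
ft_force: [0.3, 0.4, -1.7]
finger_gap: 0.0298
time: 21.32
tcp_pos: [0.4794, -0.0219, 0.0223]
orientation: [0.898, 0.439, -0.008, -0.009]
ft_force: [0.5, 0.2, 0.1]
finger_gap: 0.0499
time: 21.95
tcp_pos: [0.4807, -0.0225, 0.1341]
orientation: [0.898, 0.439, -0.01, -0.01]
ft_force: [0.3, 0.1, -0.0]
finger_gap: 0.06
t21.95 pos [ 0.4807 -0.0225  0.1341] yaw 52.1 tilt [-0.0264  0.009 ] gap 0.0600 F [ 0.3  0.1 -0. ] j [-0.28  0.25  1.81  0.    1.11 -1.19]
[[1.15, 1.82, 0.08, 0.069], [1.27, 1.74, 0.08, 0.069], [1.39, 1.65, 0.08, 0.069], [1.5, 1.55, 0.08, 0.069], [1.6, 1.44, 0.08, 0.069]]
[[1.7, 1.33, 0.08, 0.069], [1.79, 1.2, 0.08, 0.069], [1.86, 1.08, 0.08, 0.069], [1.93, 0.95, 0.08, 0.069], [2.0, 0.81, 0.08, 0.069]]
```

```bash
python3 -m handwheel '[[1.2,1.8,0.1,0.07],[1.3,1.7,0.1,0.07],[1.4,1.6,0.1,0.07],[1.5,1.5,0.1,0.07],[1.6,1.4,0.1,0.07]]'
python3 -m handwheel '[[1.7,1.3,0.1,0.07],[1.8,1.2,0.1,0.07],[1.9,1.1,0.1,0.07],[1.9,1,0.1,0.07],[2,0.8,0.1,0.07]]'
python3 g.py .6947 -.0437 .06 12.5 5
```

```text
time: 22.58
tcp_pos: [0.5876, -0.0314, 0.1248]
orientation: [0.963, 0.27, -0.013, -0.009]
ft_force: [-0.2, -0.4, 0.2]
finger_gap: 0.0599
time: 23.2
tcp_pos: [0.6958, -0.0445, 0.1109]
orientation: [0.996, 0.093, -0.018, -0.007]
ft_force: [0.6, -0.3, -0.6]
finger_gap: 0.06
t23.20 pos [ 0.6958 -0.0445  0.1109] yaw 10.7 tilt [-0.037   0.0114] gap 0.0600 F [ 0.6 -0.3 -0.6] j [-0.22  0.63  1.25  0.    1.29 -0.41]
[[0.02, -0.0, 1.02, -0.006], [0.02, -0.0, 1.02, -0.006], [0.02, -0.0, 1.02, -0.006], [0.02, -0.0, 1.02, -0.006], [0.02, 0.0, 1.02, -0.006]]
```

```bash
python3 -m handwheel '[[0.2,0,2,-0.03],[0,0,2,0],[0,0,2,0],[0,0,2,0],[0,0,0.7,0]]'
python3 g.py .6947 -.0437 .019 12.5 5
```

```text
time: 23.82
tcp_pos: [0.6888, -0.0418, 0.0153]
orientation: [0.993, 0.115, -0.022, -0.009]
ft_force: [-13.6, 0.7, 42.8]
finger_gap: 0.0596
t23.82 pos [ 0.6888 -0.0418  0.0153] yaw 13.2 tilt [-0.0465  0.0132] gap 0.0596 F [-13.6   0.7  42.8] j [-0.22  0.72  1.35  0.    1.12 -0.45]
[[0.1, 0.06, -0.08, 0.002], [0.1, 0.06, -0.08, 0.002], [0.1, 0.06, -0.08, 0.002], [0.1, 0.06, -0.08, 0.002], [0.1, 0.06, -0.08, 0.002]]
```

```bash
python3 -m handwheel '[[0,0,-0.5,0],[0.3,0.2,0,0],[0.2,0.1,0,0],[0,0,0,0],[0,0,0,0]]'
python3 g.py .6947 -.0437 .020 12.5 5
python3 - <<'E'
from h import *
cv2.imwrite("pics/t7.png",vision.grab_frame("top"));b=vision.grab_frame("scene");cv2.imwrite("pics/s7.png",b)
im=vision.grab_frame("wrist");cv2.imwrite("pics/w7.png",im)
cv2.imwrite("pics/m7.png",np.hstack([cv2.resize(im,(400,300)),cv2.resize(b[225:300,190:290],(400,300))]))
E
```

```text
time: 24.45
tcp_pos: [0.6919, -0.0431, 0.0177]
orientation: [0.993, 0.117, -0.024, -0.01]
ft_force: [-0.7, 0.6, -0.1]
finger_gap: 0.06
t24.45 pos [ 0.6919 -0.0431  0.0177] yaw 13.5 tilt [-0.051   0.0141] gap 0.0600 F [-0.7  0.6 -0.1] j [-0.22  0.72  1.33  0.    1.14 -0.46]
[[0.05, 0.02, -0.05, 0.003], [0.05, 0.02, -0.05, 0.003], [0.05, 0.02, -0.05, 0.003], [0.05, 0.02, -0.05, 0.003], [0.05, 0.02, -0.05, 0.003]]
```

View pics/m7.png

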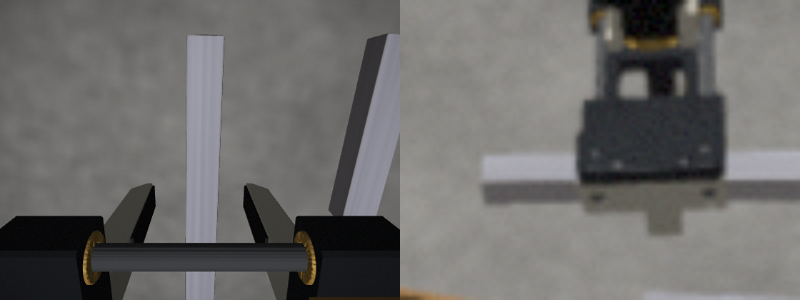

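```bash
python3 -m handwheel '[[0.25,0,-0.2,0],[0,0,0,0],[0,0,0,0],[0,0,0,0],[0,0,0,0]]' 0 40
python3 -m handwheel '[[0,0,0,0],[0,0,0,0],[0,0,-0.5,0],[0,0,-1,0],[0,0,-1,0]]'
python3 -m handwheel '[[0,0,-2,0],[0,0,-2,0],[0,0,-2,0],[0,0,-2,0],[0,0,-1,0]]'
python3 - <<'E'
from h import *
w=cam("wrist",dict(tcp_pos=np.array([.6919,-.0431,.0177]),orientation=np.array([.993,.117,-.024,-.01])))
e=plane(w,(288,50),.02);print("bar end",e,"ctr",e[:2]-.1*np.array([-.216,.976]))
E
python3 g.py .5506 .1938 .13 -37.7 10
```

```text
time: 25.22
tcp_pos: [0.6948, -0.0425, 0.0202]
orientation: [0.993, 0.117, -0.024, -0.01]
ft_force: [-0.2, -0.6, 1.2]
finger_gap: 0.0196
time: 25.85
tcp_pos: [0.6951, -0.0426, 0.0451]
orientation: [0.993, 0.117, -0.026, -0.01]
ft_force: [0.5, 1.2, -1.9]
finger_gap: 0.0195
time: 26.48
tcp_pos: [0.7005, -0.0441, 0.1415]
orientation: [0.993, 0.117, -0.024, -0.01]
ft_force: [0.2, -0.4, -2.1]
finger_gap: 0.0196
bar end [0.67200063 0.05338741 0.02      ] ctr [ 0.69360063 -0.04421259]
t26.48 pos [ 0.7005 -0.0441  0.1415] yaw 13.5 tilt [-0.0507  0.0141] gap 0.0196 F [ 0.2 -0.4 -2.1] j [-0.22  0.63  1.19  0.    1.38 -0.46]
[[-0.9, -2.66, 0.22, 0.089], [-1.13, -2.57, 0.22, 0.089], [-1.36, -2.46, 0.22, 0.089], [-1.57, -2.33, 0.22, 0.089], [-1.77, -2.18, 0.22, 0.089]]
[[-1.96, -2.01, 0.22, 0.089], [-2.13, -1.83, 0.22, 0.089], [-2.28, -1.63, 0.22, 0.089], [-2.42, -1.42, 0.22, 0.089], [-2.54, -1.2, 0.22, 0.089]]
```

```bash
python3 -m handwheel '[[-0.5,-1.3,0.1,0.06],[-1,-2.6,0.1,0.09],[-1.3,-2.5,0.1,0.09],[-1.5,-2.4,0.1,0.09],[-1.7,-2.2,0.1,0.09]]'
python3 -m handwheel '[[-1.9,-2,0.1,0.09],[-2.1,-1.9,0.1,0.09],[-2.2,-1.7,0.1,0.09],[-2.4,-1.5,0.1,0.09],[-1.5,-1,0,0.09]]'
python3 g.py .5506 .1938 .11 -37.7 5
```

```text
time: 27.1
tcp_pos: [0.6331, 0.0634, 0.1426]
orientation: [0.995, -0.101, -0.025, -0.004]
ft_force: [-0.1, 0.2, -2.3]
finger_gap: 0.0198
time: 27.72
tcp_pos: [0.5645, 0.1803, 0.1436]
orientation: [0.945, -0.327, -0.026, 0.002]
ft_force: [0.6, 0.3, -1.4]
finger_gap: 0.02
t27.73 pos [0.5645 0.1803 0.1436] yaw -38.3 tilt [-0.05    0.0135] gap 0.0200 F [ 0.6  0.3 -1.4] j [0.11 0.43 1.51 0.02 1.25 0.77]
[[-0.35, -0.05, 0.69, -0.002], [-0.35, -0.06, 0.69, -0.002], [-0.35, -0.06, 0.69, -0.002], [-0.35, -0.06, 0.69, -0.002], [-0.35, -0.06, 0.69, -0.002]]
```

```bash
python3 -m handwheel '[[-0.4,-0.1,1,0],[-0.4,-0.1,1,-0.01],[-0.4,-0.1,1,0],[-0.4,-0.1,1,0],[-0.3,0,0.5,0]]'
python3 -m handwheel '[[0,0,0,0],[0,0,0,0],[0,0,0,0],[0,0,0,0],[0,0,0,0]]'
python3 g.py .5506 .1938 .062 -37.7 5
python3 - <<'E'
from h import *
o=r.observe();print(o["tcp_pos"],o["orientation"])
im=vision.grab_frame("wrist");a=vision.grab_frame("top");b=vision.grab_frame("scene")
for n,i in zip("wts",(im,a,b)):cv2.imwrite(f"pics/{n}8.png",i)
c=lambda im,x,y:cv2.resize(im[y:y+75,x:x+100],(400,300),interpolation=cv2.INTER_CUBIC)
cv2.imwrite("pics/m8.png",np.vstack([np.hstack([c(a,145,180),c(b,320,190)]),np.hstack([cv2.resize(im,(400,300)),cv2.resize(im[0:225,130:430],(400,300))])]))
E
```

```text
time: 28.35
tcp_pos: [0.5486, 0.1954, 0.0958]
orientation: [0.947, -0.32, -0.026, 0.002]
ft_force: [-0.7, 0.0, -1.7]
finger_gap: 0.0201
time: 28.98
tcp_pos: [0.5494, 0.1951, 0.0963]
orientation: [0.947, -0.32, -0.026, 0.002]
ft_force: [0.5, 0.2, -1.3]
finger_gap: 0.0201
t28.98 pos [0.5494 0.1951 0.0963] yaw -37.4 tilt [-0.0498  0.0127] gap 0.0201 F [ 0.5  0.2 -1.3] j [0.14 0.46 1.59 0.02 1.14 0.78]
[[0.07, -0.01, 0.68, 0.001], [0.07, -0.01, 0.68, 0.001], [0.07, -0.01, 0.68, 0.001], [0.07, -0.01, 0.68, 0.001], [0.07, -0.01, 0.68, 0.001]]
[0.54939235 0.19508495 0.09631618] [ 0.94695298 -0.3203425  -0.02563011  0.00196025]
```

View pics/m8.png

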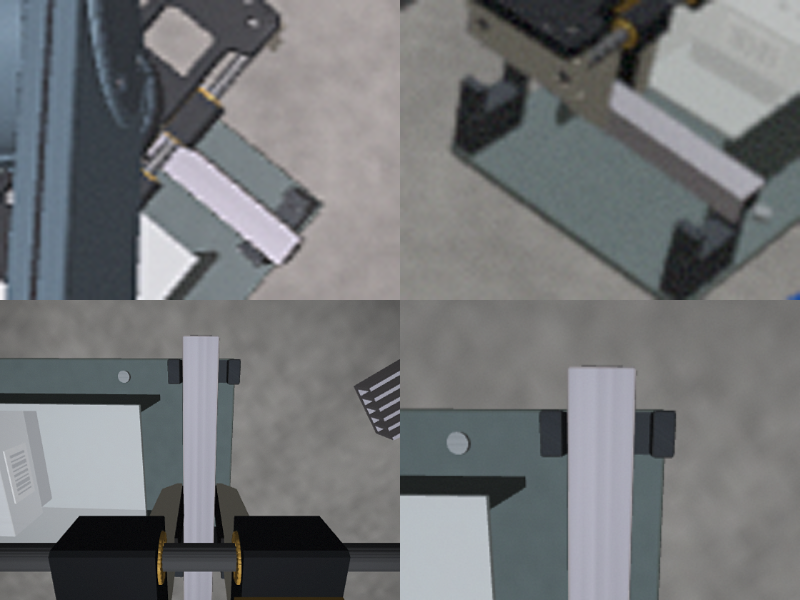

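```bash
cat > b.py <<'E'
from h import *
O=np.array([.519,.2183]);u=np.array([-.791,.6115])
def b(p):d=p[:2]-O;return np.r_[d@u,d@[-u[1],u[0]]].round(4)
E
python3 - <<'E'
from b import *
w=cam("wrist",dict(tcp_pos=np.array([0.54939235,0.19508495,0.09631618]),orientation=[ 0.94695298,-0.3203425,-0.02563011,0.00196025]))
for n,p,z in[("cheekL outer",(235,100),.062),("cheekR outer",(336,100),.062),("bar end",(281.5,50),.092),("bar mid",(278.8,224),.096),("bar row100",(281,100),.094)]:
    print(n,b(plane(w,p,z)))
# bar vs post seen from top camera: bar end
T=cam("top");f=lambda u,v:(145+u/4,180+v/4)
for p in[(301,237),(275,265)]:print("top bar end corner",b(plane(T,f(*p),.092)))
print("tcp",b(np.array([.5494,.1951])))
E
```

```text
cheekL outer [-0.0151 -0.0798]
cheekR outer [-0.0626 -0.0801]
bar end [-0.0382 -0.0985]
bar mid [-0.0377 -0.0301]
bar row100 [-0.0382 -0.0804]
top bar end corner [-0.0486  0.0995]
top bar end corner [-0.0271  0.0982]
tcp [-0.0382 -0.0002]
```

```bash
python3 -m handwheel '[[0.2,0,0.8,0],[0,0,0.8,0],[0,0,0.7,0],[0,0,0.5,0],[0,0,0,0]]'
python3 g.py .5506 .1938 .060 -37.7 5
```

```text
time: 29.75
tcp_pos: [0.5488, 0.1941, 0.0652]
orientation: [0.947, -0.32, -0.027, 0.002]
ft_force: [-0.0, -1.3, -1.9]
finger_gap: 0.0197
t29.75 pos [0.5488 0.1941 0.0652] yaw -37.4 tilt [-0.0518  0.0124] gap 0.0197 F [-0.  -1.3 -1.9] j [0.14 0.5  1.62 0.02 1.07 0.78]
[[0.04, -0.02, 0.1, 0.001], [0.04, -0.02, 0.1, 0.001], [0.04, -0.02, 0.1, 0.001], [0.04, -0.02, 0.1, 0.001], [0.04, -0.02, 0.1, 0.001]]
```

```bash
python3 -m handwheel '[[0.15,0,0.2,0],[0,0,0.15,0],[0,0,0.15,0],[0,0,0,0],[0,0,0,0]]'
python3 g.py .5506 .1938 .060 -37.7 5
```

```text
time: 30.38
tcp_pos: [0.5506, 0.1929, 0.0615]
orientation: [0.947, -0.32, -0.025, 0.002]
ft_force: [-1.4, -0.8, 1.2]
finger_gap: 0.0196
t30.38 pos [0.5506 0.1929 0.0615] yaw -37.4 tilt [-0.0495  0.0121] gap 0.0196 F [-1.4 -0.8  1.2] j [0.13 0.5  1.62 0.02 1.06 0.78]
[[-0.01, -0.02, 0.03, 0.001], [-0.01, -0.02, 0.03, 0.001], [-0.01, -0.02, 0.03, 0.001], [-0.01, -0.02, 0.03, 0.001], [-0.01, -0.02, 0.03, 0.001]]
```

```bash
python3 -m handwheel '[[0,0,0.1,0],[0,0,0.1,0],[0,0,0,0],[0,0,0,0],[0,0,0,0]]' 0 5
python3 -m handwheel '[[0,0,0,0],[0,0,0,0],[0,0,0,0],[0,0,0,0],[0,0,0,0]]' 3.6
python3 g.py .5506 .1938 .13 -37.7 5
```

```text
time: 31.0
tcp_pos: [0.5505, 0.1932, 0.06]
orientation: [0.947, -0.32, -0.025, 0.002]
ft_force: [-1.4, -1.1, 1.6]
finger_gap: 0.0201
time: 31.62
tcp_pos: [0.551, 0.1935, 0.0597]
orientation: [0.947, -0.32, -0.025, 0.002]
ft_force: [-0.2, -0.1, -0.2]
finger_gap: 0.0363
t31.62 pos [0.551  0.1935 0.0597] yaw -37.4 tilt [-0.0486  0.0129] gap 0.0363 F [-0.2 -0.1 -0.2] j [0.13 0.51 1.62 0.02 1.06 0.78]
[[-0.07, 0.03, -1.4, 0.001], [-0.07, 0.03, -1.4, 0.001], [-0.07, 0.03, -1.4, 0.001], [-0.07, 0.03, -1.4, 0.001], [-0.07, 0.03, -1.4, 0.001]]
```

```bash
python3 -m handwheel '[[-0.1,0,-1.4,0],[-0.1,0,-1.5,0],[-0.1,0,-2,0],[-0.1,0,-2.5,0],[-0.1,0,-3,0]]'
python3 -m handwheel '[[0,0,-4,0],[0,0,-4,0],[0,3,-3,0],[0,5,0,0],[0,5,0,0]]'
python3 -m handwheel '[[0,5,0,0],[0,5,0,0],[0,5,0,0],[0,5,0,0],[0,3,0,0]]'
python3 g.py .3 -.2 .3 -37.7 5
python3 - <<'E'
from h import *
a=vision.grab_frame("top");b=vision.grab_frame("scene")
for n,i in zip("ts",(a,b)):cv2.imwrite(f"pics/{n}9.png",i)
c=lambda im,x,y:cv2.resize(im[y:y+75,x:x+100],(400,300),interpolation=cv2.INTER_CUBIC)
cv2.imwrite("pics/m9.png",np.vstack([np.hstack([c(a,145,180),c(b,320,190)]),np.hstack([cv2.resize(a,(400,300)),cv2.resize(b,(400,300))])]))
E
```

```text
time: 32.25
tcp_pos: [0.5513, 0.1952, 0.1693]
orientation: [0.947, -0.32, -0.026, 0.002]
ft_force: [-0.3, 0.4, 0.8]
finger_gap: 0.0362
time: 32.88
tcp_pos: [0.4787, 0.0902, 0.2946]
orientation: [0.948, -0.318, -0.019, -0.001]
ft_force: [0.0, -1.0, -0.5]
finger_gap: 0.0359
time: 33.5
tcp_pos: [0.3344, -0.0984, 0.3041]
orientation: [0.948, -0.317, -0.012, 0.0]
ft_force: [0.3, 0.3, -0.1]
finger_gap: 0.0358
t33.50 pos [ 0.3344 -0.0984  0.3041] yaw -37.0 tilt [-0.0236  0.0071] gap 0.0358 F [ 0.3  0.3 -0.1] j [-0.6  -0.15  1.8  -0.01  1.52  0.05]
[[0.68, 2.04, 0.08, 0.002], [0.68, 2.03, 0.08, 0.002], [0.69, 2.03, 0.08, 0.002], [0.69, 2.03, 0.08, 0.002], [0.7, 2.03, 0.08, 0.002]]
```

View pics/m9.png

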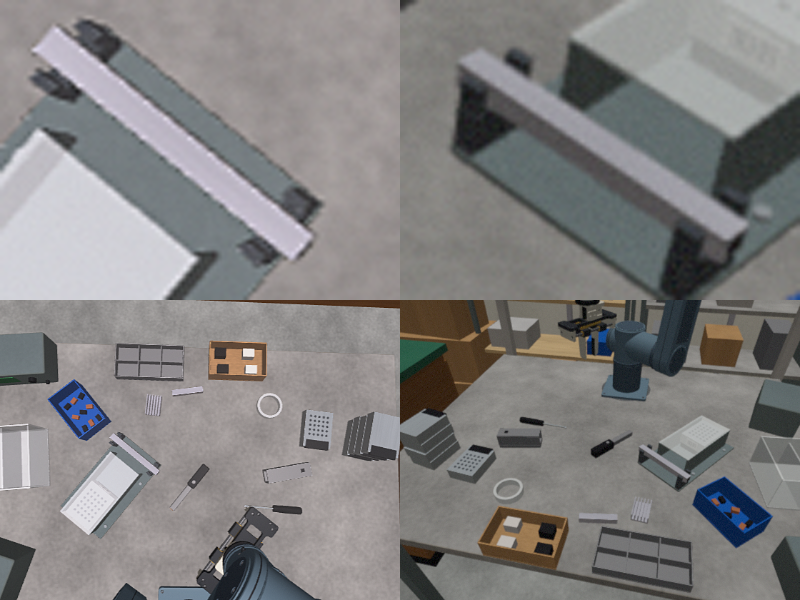

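Run:
```python
from b import *
T=cam("top");S=cam("scene")
t=lambda u,v:(145+(u+.5)/4-.5,180+(v+.5)/4-.5);s=lambda u,v:(320+(u-399.5)/4-.5,190+(v+.5)/4-.5)
# B end: outer corner (away from bay) / inner ; A end
P=[(t(312,235),s(460,68)),(t(288,260),s(482,50)),(t(57,26),s(725,243)),(t(33,50),s(748,222))]
X=np.array([tri([(T,a),(S,c)]) for a,c in P])
for x,(a,c) in zip(X,P):print(x.round(4),"bay",b(x),"T@.06",b(plane(T,a,.06)),"S@.06",b(plane(S,c,.06)))
m=X.mean(0);print("mid",b(m),m[2])
```

```text
[0.4982 0.1088 0.0563] bay [-0.0505  0.0993] T@.06 [-0.0509  0.0997] S@.06 [-0.054   0.0964]
[0.4834 0.1212 0.0606] bay [-0.0312  0.0986] T@.06 [-0.0307  0.0981] S@.06 [-0.0312  0.0995]
[0.619  0.2646 0.0584] bay [-0.0508 -0.0978] T@.06 [-0.0511 -0.0971] S@.06 [-0.052  -0.0987]
[0.6039 0.2767 0.0621] bay [-0.0314 -0.0981] T@.06 [-0.0312 -0.0987] S@.06 [-0.0294 -0.0971]
mid [-0.041   0.0005] 0.059341634723866235
```

```bash
python3 -m handwheel '[[0,0,0,0],[0,0,0,0],[0,0,0,0],[0,0,0,0],[0,0,0,0]]'
python3 -c "
from plant import hand_in
print(hand_in())"
```

```text
time: 34.22
tcp_pos: [0.336, -0.0966, 0.3052]
orientation: [0.948, -0.317, -0.011, 0.0]
ft_force: [-0.0, 0.3, -0.1]
finger_gap: 0.0361
the job is handed in; nothing more can be done
None
```

I drew the wand out by its neck, took it again by the handle and held it at the label. It then went flat on the bench and the long bar went into both notches. I handed in at 34 s of the 72 allowed, and no verdict is reported.

- **Hold at the label:** the arm stood still for over 2 s. From the gripper pose the tip was about 26 mm short of the label, less than 1 mm off sideways and level with its middle. The top camera put the gap at 27–30 mm and the sideways error at about 3 mm, both within the limits. I saw no sign of contact with the bay; the wrist force stayed near the wand's weight.
- **Bar:** measured from the top and scene cameras, its centre is about 1 mm from the rest point along the bay and 0.5 mm across it. Its top is 59 mm up, against 60 expected. It sits in both notches with equal overhang, at an angle well within the limit.
- **Wand and the other things:** the last pictures show the wand lying flat on open bench. The other things look to be where they started, but I checked this only by eye.
- **What went less well:** while lowering to the bar, the fingertips pressed the bench with a measured 43 N for a moment; I backed off at once. This was below the 120 N wrist limit. It would break the 40 N limit only if fingertips count as the gripper's body. The tool also drifted up to about 3° off vertical during the fast moves, with no visible effect on the result.

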